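# Dress the display counter

## Task

Put the four containers back on display: stand each of the two jars and two tins on the white card whose printed outline has its shape and size, right side up and squarely inside the outline, the oblong and square tins turned to line up with theirs. Set each one down gently rather than dropping it, and leave the scale and the green tumbler where they are.

Things in the scene. Friction and masses are not known exactly. Their poses are not given: they have to be found in the camera images.
- small_jar: The smaller of two closed round jars, glass with black lid: 38 mm diameter, 34 mm high, about 60 g. Stands loose on the counter, upright, anywhere among the cards. Origin: centre of the underside; z up; it is round, yaw does not matter. In every start the containers and cards stand at least 120 mm apart, centre to centre, in any arrangement.
- large_jar: The larger of two closed round jars, glass with black lid: 60 mm diameter, 52 mm high, about 160 g. Stands loose on the counter, upright, anywhere among the cards. Origin: centre of the underside; z up; it is round, yaw does not matter.
- square_tin: Closed square tin, metal with black lid: 48 x 48 mm, 24 mm high, about 60 g. Stands loose on the counter, upright, anywhere among the cards. Origin: centre of the underside; z up, x and y along its sides (any quarter turn is as good).
- oblong_tin: Closed oblong tin, metal with black lid: 70 mm along its x, 34 mm along its y, 24 mm high, about 60 g. Stands loose on the counter, upright, anywhere among the cards. Origin: centre of the underside; z up (a half turn is as good).
- small_round_card: Fixed flat white display card, 96 x 96 mm, 5 mm thick, top at 5 mm; printed on its top, centred, is a 4 mm wide black outline: a circle of 48 mm inner diameter, for the small jar. The outline is only print, nothing stands proud. Origin: centre of the underside, on the counter; z up, x and y along the card's edges.
- large_round_card: Fixed flat white display card, 96 x 96 mm, 5 mm thick, top at 5 mm; printed on its top, centred, is a 4 mm wide black outline: a circle of 70 mm inner diameter, for the large jar. The outline is only print, nothing stands proud. Origin: centre of the underside, on the counter; z up, x and y along the card's edges.
- square_card: Fixed flat white display card, 96 x 96 mm, 5 mm thick, top at 5 mm; printed on its top, centred, is a 4 mm wide black outline: a square of 58 x 58 mm inside, its sides along the card's, for the square tin. The outline is only print, nothing stands proud. Origin: centre of the underside, on the counter; z up, x and y along the card's edges.
- oblong_card: Fixed flat white display card, 96 x 96 mm, 5 mm thick, top at 5 mm; printed on its top, centred, is a 4 mm wide black outline: a rectangle of 80 x 44 mm inside, for the oblong tin. The outline is only print, nothing stands proud. Origin: centre of the underside, on the counter; z up, x and y along the card's edges; the rectangle's long side lies along x.
- scale: Grey counter scale with a steel plate, 150 x 190 mm, 34 mm high, 0.6 kg, loose, on the counter at the robot's right (-y). Not to be moved. Origin: centre of the underside.
- tumbler: Green see-through plastic tumbler, empty and open, 72 mm across the rim, 120 mm tall, loose, standing at the robot's left (+y) of the cards. Not to be moved. Origin: centre of the underside.
Things that resemble listed ones, but are neither listed nor needed, are in the scene too. Leave any purple look-alike of the square_card alone. What is shaped like the oblong_tin but pink is not meant.

How it is judged:
At the end, for the whole second after the job is handed in: Each container is upright (0.08 rad) on its own card, centre within 10 mm of the card's centre; the oblong tin's long side and the square tin's sides within 0.25 rad of their outlines'; all released and at rest; scale and tumbler within 20 mm of where they began (horizontal distance between small_jar and small_round_card below 0.01 m and z of small_jar in the frame of small_round_card between 0.002 and 0.008 m and angle between each of small_jar, large_jar, square_tin, oblong_tin's own z axis and vertical below 0.08 rad and linear speed of each of small_jar, large_jar, square_tin, oblong_tin below 0.02 m/s and angular speed of each of small_jar, large_jar, square_tin, oblong_tin below 0.2 rad/s and contact force between each of small_jar, large_jar, square_tin, oblong_tin and the fingers below 0.05 N and horizontal distance between large_jar and large_round_card below 0.01 m and z of large_jar in the frame of large_round_card between 0.002 and 0.008 m and horizontal distance between square_tin and square_card below 0.01 m and z of square_tin in the frame of square_card between 0.002 and 0.008 m and horizontal distance between oblong_tin and oblong_card below 0.01 m and z of oblong_tin in the frame of oblong_card between 0.002 and 0.008 m and angle between the x axis of oblong_tin and the x axis of oblong_card, either way round below 0.25 rad and (angle between the x axis of square_tin and the x axis of square_card, either way round below 0.25 rad or angle between the x axis of square_tin and the y axis of square_card, either way round below 0.25 rad) and distance of each of scale, tumbler from where it was at the start of the episode below 0.02 m); the robot touches nothing.
It fails at once if a container is dropped (falls free more than about 25 mm) or thrown ((contact force between small_jar and the fingers below 0.05 N and linear speed of small_jar above 0.7 m/s) or (contact force between large_jar and the fingers below 0.05 N and linear speed of large_jar above 0.7 m/s) or (contact force between square_tin and the fingers below 0.05 N and linear speed of square_tin above 0.7 m/s) or (contact force between oblong_tin and the fingers below 0.05 N and linear speed of oblong_tin above 0.7 m/s)).
It fails at once if the scale is pushed more than 20 mm (distance of scale from where it was at the start of the episode above 0.02 m).
It fails at once if the tumbler is pushed more than 20 mm (distance of tumbler from where it was at the start of the episode above 0.02 m).
It also fails if it takes over 99 s, if anything falls off the work surface, if the arm or the gripper's body presses on something with over 40 N, if the wrist force passes 120 N, or if a joint passes its speed limit or range.

## Robot

A 6-joint arm with a two-finger parallel gripper is mounted at the origin on the work surface. World frame = base frame: x ahead of the robot, y to its left, z up, the work surface at z = 0. Lengths are in m, angles in rad, forces in N, time in s.
With the tool pointing down it reaches from about 0.375 to 0.9 m from the base axis. Payload 3.1 kg.
Tool frame: the origin (TCP) lies at the very end of the fingers, on their centre line; the grasp point (between the pads) lies 19 mm behind it (hold_point_z is the distance from the TCP to the grasp point, in m); z points along the fingers, x is the direction in which the jaws open and shut, and the axes are right-handed (so a half turn about z gives the same grasp; the last joint's range is limited). The gripper opens to 87 mm and grips with 3 to 60 N. Pads are 19 mm wide; open, the fingers measure 117 mm over their backs; the gripper's body (75 mm by 190 mm) begins 51 mm behind the grasp point.
Start: joints at [-1.296, 0.527, 1.433, -0, 1.181, -0.178], TCP at [0.273, -0.562, 0.223] pointing down, gripper open.
Joint ranges: [-3.08, 3.08], [-0.75, 2.2], [0.22, 2.44], [-1.43, 4.57], [0, 2.65], [-2.85, 2.85]. Speed limits (rad/s): [2.79, 2.79, 3.14, 3.14, 3.14, 3.14].

## Interface

Orientations are given as a unit quaternion [x, y, z, w].
In Python, from rig import * gives the robot as it stands.
- The arm moves only by the tool carry_out, never from a script. Its argument "deltas" is a list of rows, each a list of 7 numbers: the closure, from -1 (fully open) to 1 (shut), then the shift along the tool's x, y, z in units of 25 mm (1.0 is 25 mm), then the turn, a rotation vector about the tool's x, y, z in degrees. In form: [[jaw, x, y, z, rx, ry, rz], ...]. A call has 1 to 8 rows; each row is the pose to reach, as a shift and turn from the pose commanded when the call began, along the tool's axes at that moment; what a row does not reach only later rows make up. A row lasts 1/10 s, in which the tool goes at most 50 mm and 8.59 degrees, less where a joint would pass 70% of its speed; a pose out of reach is approached as far as the arm can. A call with a gripper value outside its range is refused whole. The fingers move at their own pace and stop on an object; "force" is the grip in N (left out, the last holds). Time passes only in rows, so rows that repeat a pose let the fingers close. It gives the time, the measured TCP pose, the force and the opening at its end, in the units of the state.
- get_obs(): the state, without advancing time (a new reading comes with each control period).
- camera(name): name is "side" or "top" or "wrist"; returns (picture, depth): 400x640x3 uint8, red, green, blue; 400x640 float32, m along the optical axis (not along the pixel's ray), 0 where there is no reading.
- camera_info(name): a dict with "mtx" (3x3 intrinsics, pixels), "dist_coeffs" ([k1, k2, p1, p2, k3] as OpenCV has them; the pictures are not rectified), "origin" and "rotation" of the camera in the world. Camera axes: x right, y down, z forward; pixel columns grow to the right and rows downward; lengths in m; the calibration is good to about 2 mm. A picture is of the moment at which its call begins: read the wrist's pose just before it. camera_info takes no time and is no camera call; for the wrist camera it gives the pose at the moment of the call.
- hand_in(): hands the job in, once; it reports no verdict.
Trained networks look in the newest picture that a camera, given by its name, has taken for a name from the list of things; names that differ only in an ending like _2 or _b are one class to them, and where a whole thing is asked for, a point or a joint stands for the part that bears it (a point fixed in the world has none). Each returns a list of dicts, best first, with "score" (0 to 1); they miss things now and then, are a little off and sometimes report something else, mostly with a low value. They report only what shows in the picture. A call takes as long as a camera call. They do not tell look-alikes from the thing itself.
- spot_in(camera, target): "pixel" ([row, column] in pixels, amid what is visible of it).
The state is a dict: "time": time; "q": joint angles; "joint_velocities": joint speeds; "joint_torque": joint torques, N m; "position": TCP position; "tool_rot": TCP orientation; "ft_force": force on the tool from outside, world axes, zero at the start; "moment": the same for the moment, N m; "grip_width": finger opening in m.
Only numpy, scipy, OpenCV 4.12 (cv2) and the standard library are available. Lean on these libraries where they do the work, as an engineer would, in place of code of your own. Each camera call takes 0.05 s, during which the arm holds its last target.

## Working session

There is one attempt and no reset: what is moved stays moved. The work goes in short steps, Python scripts to look and compute and a tool call to move; the robot and the scene stay as the last step left them, time stands still between calls to the robot, and variables do not carry over. Pictures are saved under pics/ and viewed, and the job is handed in when it is done.

Besides the shell and the picture viewer there is one more tool, called after "Call:" as a command line: name --pt "numbers of a row" for each row, then --argument value for the rest. carry_out: Moves the arm, as the interface text tells. Its arguments: {"type":"object","properties":{"deltas":{"type":"array"},"force":{"type":"number"}},"required":["deltas"]}

```bash
mkdir -p pics; ls; cat > h.py <<'E'
from rig import *
import numpy as np, cv2
def snap(n,f):
    im,d=camera(n); cv2.imwrite('pics/'+f+'.png',im[:,:,::-1]); np.save('pics/'+f+'.npy',d); return im,d
E
python3 - <<'E'
from h import *
for n in ('top','side','wrist'):
    snap(n,n+'0'); i=camera_info(n); print(n,i)
print(get_obs())
E
```

```text
pics
top {'mtx': array([[454.58428021,   0.        , 314.14624131],
       [  0.        , 454.58428021, 199.68899316],
       [  0.        ,   0.        ,   1.        ]]), 'dist_coeffs': array([-0.05601045,  0.        ,  0.        ,  0.        ,  0.        ]), 'origin': array([ 0.26611668, -0.01531129,  1.24007545]), 'rotation': array([ 0.70824156, -0.70036312,  0.07106846, -0.05324157])}
side {'mtx': array([[425.61276271,   0.        , 320.92893056],
       [  0.        , 425.61276271, 192.9544775 ],
       [  0.        ,   0.        ,   1.        ]]), 'dist_coeffs': array([-0.09820347,  0.        ,  0.        ,  0.        ,  0.        ]), 'origin': array([0.16831784, 0.82835202, 0.94160622]), 'rotation': array([-0.14321514,  0.91400528, -0.37352313,  0.06755916])}
wrist {'mtx': array([[297.48485686,   0.        , 317.42090701],
       [  0.        , 297.48485686, 200.4903309 ],
       [  0.        ,   0.        ,   1.        ]]), 'dist_coeffs': array([-0.01752617,  0.        ,  0.        ,  0.        ,  0.        ]), 'origin': array([ 0.33760865, -0.5302872 ,  0.38430704]), 'rotation': array([ 0.84020142, -0.5258741 , -0.07037563,  0.11209494])}
{'time': 0.15, 'q': array([-1.29650448e+00,  5.28274014e-01,  1.43358824e+00,  1.00547416e-05,
        1.18142715e+00, -1.78511348e-01]), 'joint_velocities': array([ 0.00072291, -0.00198388, -0.00323971,  0.00224437,  0.00108314,
        0.0008383 ]), 'joint_torque': array([ 1.24461265e-03, -4.40426445e+01, -1.76843441e+01,  6.34629093e-02,
        5.51977206e-02, -8.70799931e-05]), 'position': array([ 0.27329869, -0.56145686,  0.22178958]), 'tool_rot': array([ 8.47786375e-01, -5.30337196e-01, -6.24795945e-04, -5.73927698e-04]), 'ft_force': array([ 0.3347001 ,  1.07210223, -0.55613252]), 'moment': array([ 0.08398497, -0.03878996,  0.0373867 ]), 'grip_width': 0.08676785719887879}
```

View pics/top0.png

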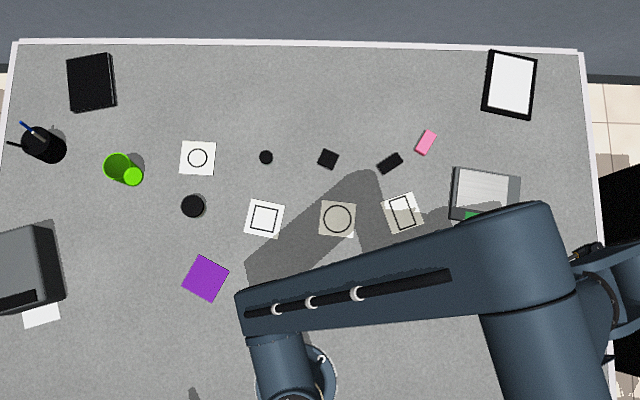

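View pics/side0.png

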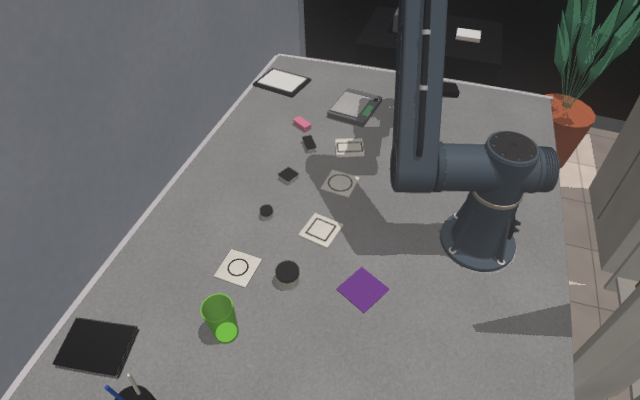

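The top view shows the candidates as (row, col):
- **Cards:** small round (158,198), square (218,265), large round (218,337), oblong (212,402). The purple card at (278,206) is a look-alike.
- **Containers:** large jar (206,193), small jar (157,266), square tin (159,328), black oblong tin (162,389). The pink tin at (142,426) is not meant.

Next I'll confirm these with the detector and an enlarged crop.

```bash
cat >> h.py <<'E'
from scipy.spatial.transform import Rotation as R
def ray(ci,uv):
    uv=np.asarray(uv,float).reshape(-1,1,2)
    p=cv2.undistortPoints(uv,ci['mtx'],ci['dist_coeffs'])[:,0]
    d=np.c_[p,np.ones(len(p))]
    M=ci['rotation']; M=R.from_quat(M).as_matrix()
    return d@M.T
def at_z(ci,uv,z):
    d=ray(ci,uv); o=np.array(ci['origin']); return o+d*((z-o[2])/d[:,2])[:,None]
E
python3 - <<'E'
from h import *
im=cv2.imread('pics/top0.png')
cv2.imwrite('pics/crop0.png',cv2.resize(im[130:250,170:450],None,fx=2.8,fy=2.8,interpolation=cv2.INTER_CUBIC))
ci=camera_info('top')
Z=dict(small_jar=.034,large_jar=.052,square_tin=.024,oblong_tin=.024,small_round_card=.005,large_round_card=.005,square_card=.005,oblong_card=.005,scale=.034,tumbler=.06)
for n,z in Z.items():
    r=spot_in('top',n)
    print(n,[(np.round(k['pixel'],1),round(k['score'],2),at_z(ci,[k['pixel'][1],k['pixel'][0]],z)[0].round(3)) for k in r[:3]])
E
```

```text
small_jar [(array([156.5, 267.5]), 0.67, array([0.599, 0.084, 0.034]))]
large_jar [(array([206.7, 192. ]), 0.75, array([0.454, 0.278, 0.052]))]
square_tin [(array([159.1, 327. ]), 0.81, array([ 0.597, -0.08 ,  0.024]))]
oblong_tin [(array([167.3, 387.2]), 0.59, array([ 0.576, -0.247,  0.024])), (array([142. , 426.1]), 0.57, array([ 0.652, -0.359,  0.024]))]
small_round_card [(array([156.8, 196.4]), 0.7, array([0.604, 0.285, 0.005]))]
large_round_card [(array([215.7, 339.5]), 0.68, array([ 0.442, -0.116,  0.005]))]
square_card [(array([281.5, 204. ]), 0.7, array([0.26 , 0.247, 0.005])), (array([157.2, 330.2]), 0.67, array([ 0.608, -0.09 ,  0.005])), (array([218.3, 265.5]), 0.62, array([0.433, 0.087, 0.005]))]
oblong_card [(array([211.9, 404.7]), 0.63, array([ 0.455, -0.297,  0.005]))]
scale [(array([191.2, 477.3]), 0.74, array([ 0.511, -0.494,  0.034]))]
tumbler [(array([172.7, 121.6]), 0.94, array([0.542, 0.469, 0.06 ]))]
```

View pics/crop0.png

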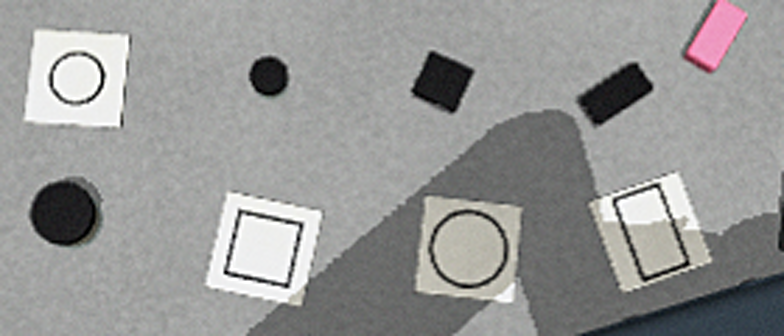

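The crop confirms these identities: four white cards, the black oblong tin (not the pink one) and the white square card (not the purple one). Next is a precise measurement.

```bash
cat > meas.py <<'E'
from h import *
def lid(im,ci,c,z,w=22):
    # c=(row,col): black lid region -> world outline at lid height
    g=im.max(axis=2).astype(np.uint8); r0,c0=int(c[0])-w,int(c[1])-w
    s=4; p=cv2.resize(g[r0:r0+2*w,c0:c0+2*w],None,fx=s,fy=s,interpolation=cv2.INTER_CUBIC)
    m=(p<62).astype(np.uint8)
    cs,_=cv2.findContours(m,cv2.RETR_EXTERNAL,cv2.CHAIN_APPROX_NONE)
    k=max(cs,key=cv2.contourArea)[:,0].astype(float)
    uv=(k+.5)/s-.5+[c0,r0]
    P=at_z(ci,uv,z)[:,:2]
    return P
def card(im,ci,c,w=28):
    g=cv2.cvtColor(im,cv2.COLOR_RGB2GRAY); r0,c0=int(c[0])-w,int(c[1])-w
    s=4; p=cv2.resize(g[r0:r0+2*w,c0:c0+2*w],None,fx=s,fy=s,interpolation=cv2.INTER_CUBIC)
    # print: dark vs. local closing
    bh=cv2.morphologyEx(p,cv2.MORPH_BLACKHAT,np.ones((25,25)))
    m=(bh>45).astype(np.uint8)
    cv2.imwrite('pics/m_%d.png'%c[1],m*255)
    n,l,st,ce=cv2.connectedComponentsWithStats(m)
    # component surrounding centre with bounding box containing it
    best=max(range(1,n),key=lambda i:st[i,4]*(st[i,0]<w*s<st[i,0]+st[i,2])*(st[i,1]<w*s<st[i,1]+st[i,3]))
    cs,_=cv2.findContours((l==best).astype(np.uint8),cv2.RETR_EXTERNAL,cv2.CHAIN_APPROX_NONE)
    k=max(cs,key=cv2.contourArea)[:,0].astype(float)
    return at_z(ci,(k+.5)/s-.5+[c0,r0],.005)[:,:2]
def rect(P):
    (x,y),(a,b),t=cv2.minAreaRect((P*1000).astype(np.float32))
    if b>a: a,b,t=b,a,t+90
    return np.round([x/1000,y/1000],4),np.round([a,b],1),round((t+90)%180-90,1)
E
python3 - <<'E'
from meas import *
im=cv2.imread('pics/top0.png')[:,:,::-1].copy(); ci=camera_info('top')
for n,c,z in [('small_jar',(157,266),.034),('square_tin',(159,328),.024),('oblong_tin',(162,389),.024),('large_jar',(206,193),.052)]:
    P=lid(im,ci,c,z); print(n,rect(P), 'circ',np.round(cv2.minEnclosingCircle((P*1000).astype(np.float32))[0],1))
for n,c in [('small_round',(158,198)),('square',(218,265)),('large_round',(218,337)),('oblong',(212,402))]:
    print(n,rect(card(im,ci,c)))
E
```

```text
small_jar (array([0.5981, 0.0897]), array([38.3, 35.6]), 1.5) circ [598.   89.5]
square_tin (array([ 0.5979, -0.0812]), array([48.5, 47.5]), -24.5) circ [597.9 -81. ]
oblong_tin (array([ 0.5887, -0.2529]), array([71.7, 34.5]), -55.5) circ [ 589.1 -253.1]
large_jar (array([0.4572, 0.2771]), array([62. , 58.5]), 47.2) circ [457.2 276.9]
small_round (array([0.602 , 0.2832]), array([57.6, 57.3]), 47.8)
square (array([0.4324, 0.0918]), array([68.9, 68.8]), 78.7)
large_round (array([ 0.4345, -0.1087]), array([80. , 79.5]), -44.7)
oblong (array([ 0.4558, -0.2948]), array([90.8, 67.8]), 19.5)
```

```bash
cat >> h.py <<'E'
def go(x,y,z,yaw):
    o=get_obs(); Rm=R.from_quat(o['tool_rot']); 
    yw=np.degrees(np.arctan2(*Rm.as_matrix()[[1,0],0])); 
    c,s=np.cos(np.radians(yaw)),np.sin(np.radians(yaw))
    T=R.from_matrix(np.array([[c,s,0],[s,-c,0],[0,0,-1.]]))
    d=Rm.inv().apply(np.array([x,y,z])-o['position'])/.025
    print('t %.2f'%o['time'],'pos',o['position'].round(4),'yaw %.1f'%yw,'w %.4f'%o['grip_width'],'-> shift',d.round(2),'rot',np.degrees((Rm.inv()*T).as_rotvec()).round(1), 'rows>=',np.ceil(max(np.linalg.norm(d)/2,np.linalg.norm(np.degrees((Rm.inv()*T).as_rotvec()))/8.5)))
E
python3 -c "
from h import *
go(.589,-.253,.15,-145.5)"
```

```text
t 0.65 pos [ 0.2734 -0.562   0.2226] yaw -64.1 w 0.0867 -> shift [ -5.59 -16.76   2.9 ] rot [-0.  -0.  81.4] rows>= 10.0
```

Call:
carry_out --pt "-1 -0.5 -1.6 0 0 0 8" --pt "-1 -1.2 -3.6 0 0 0 16" --pt "-1 -1.9 -5.7 0.3 0 0 24" --pt "-1 -2.6 -7.8 0.6 0 0 32" --pt "-1 -3.3 -9.8 0.9 0 0 40" --pt "-1 -4 -12 1.3 0 0 48" --pt "-1 -4.7 -14 1.6 0 0 56" --pt "-1 -5.3 -16 2 0 0 64"

```text
time: 1.45
position: [0.5486, -0.293, 0.1794]
tool_rot: [-0.437, 0.9, -0.0, 0.0]
ft_force: [2.2, -0.8, -0.7]
grip_width: 0.0871
```

Call:
carry_out --pt "-1 0 0 0 0 0 0"

```text
time: 1.55
position: [0.5504, -0.2892, 0.1782]
tool_rot: [-0.441, 0.897, 0.001, 0.001]
ft_force: [-1.0, 0.5, -0.8]
grip_width: 0.0873
```

```bash
python3 - <<'E'
from meas import *
go(.589,-.253,.15,-145.5)
snap('top','top1'); snap('wrist','wrist1')
E
```

```text
t 1.55 pos [ 0.5504 -0.2892  0.1782] yaw -127.6 w 0.0873 -> shift [-2.09 -0.34  1.13] rot [ 0.1  0.1 17.9] rows>= 3.0
```

View pics/top1.png

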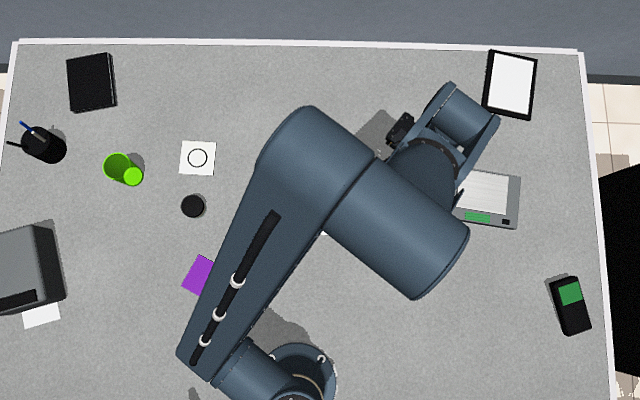

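View pics/wrist1.png

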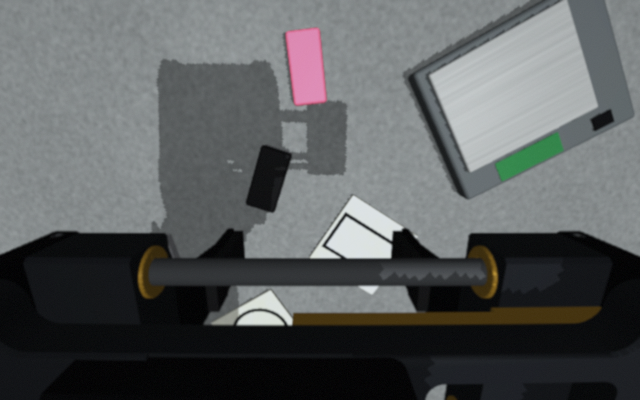

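The wrist view shows the black tin at (180,268), the pink one at (65,305), part of the oblong card at (225,355), and the scale on the right. I'll measure the tin from here.

```bash
python3 - <<'E'
from meas import *
im=cv2.imread('pics/wrist1.png')[:,:,::-1].copy(); ci=camera_info('wrist')
print(rect(lid(im,ci,(180,268),.024,w=42)))
E
```

```text
(array([ 0.5879, -0.2566]), array([70.5, 34.3]), -56.1)
```

```bash
python3 -c "
from h import *
go(.588,-.2555,.08,-146)"
```

```text
t 1.65 pos [ 0.5478 -0.2934  0.179 ] yaw -127.6 w 0.0871 -> shift [-2.19 -0.35  3.96] rot [ 0.  -0.  18.4] rows>= 3.0
```

Call:
carry_out --pt "-1 -0.7 -0.1 0.3 0 0 6" --pt "-1 -1.4 -0.2 0.7 0 0 12" --pt "-1 -2.2 -0.35 1 0 0 18.4" --pt "-1 -2.2 -0.35 1 0 0 18.4" --pt "-1 -2.2 -0.35 1 0 0 18.4" --pt "-1 -2.2 -0.35 1 0 0 18.4"

```text
time: 2.25
position: [0.5871, -0.2581, 0.1549]
tool_rot: [-0.29, 0.957, -0.0, -0.0]
ft_force: [0.0, 0.8, 0.6]
grip_width: 0.0869
```

```bash
python3 - <<'E'
from meas import *
im,d=snap('wrist','wrist2')
ci=camera_info('wrist')
go(.588,-.2555,.08,-146)
# expected tin pixel
p=R.from_quat(ci['rotation']).inv().apply(np.array([.588,-.2555,.024])-ci['origin']); print(ci['mtx']@(p/p[2]))
E
```

```text
t 2.30 pos [ 0.5872 -0.2579  0.1549] yaw -146.3 w 0.0872 -> shift [-0.08  0.07  3.  ] rot [-0.1 -0.  -0.3] rows>= 2.0
[315.26092197 194.54703682   1.        ]
```

View pics/wrist2.png

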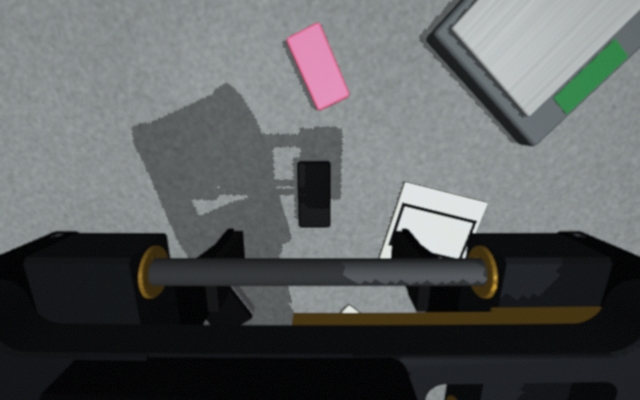

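The tin sits at (194,315), upright in the frame, so the jaws are lined up with it.

```bash
python3 - <<'E'
from meas import *
im=cv2.imread('pics/wrist2.png')[:,:,::-1].copy(); ci=camera_info('wrist')
r=rect(lid(im,ci,(194,315),.024,w=42));print(r)
go(*r[0],.004,r[2]-90)
E
```

```text
(array([ 0.5894, -0.2546]), array([69.4, 33.6]), -56.1)
t 2.30 pos [ 0.5872 -0.2579  0.1549] yaw -146.3 w 0.0872 -> shift [-0.15  0.07  6.04] rot [-0.1 -0.  -0.2] rows>= 4.0
```

Call:
carry_out --force 15 --pt "-1 -0.1 0.05 1 0 0 0" --pt "-1 -0.15 0.08 2.3 0 0 0" --pt "-1 -0.15 0.08 3.6 0 0 0" --pt "-1 -0.15 0.08 4.8 0 0 0" --pt "-1 -0.15 0.08 5.6 0 0 0" --pt "-1 -0.15 0.08 6 0 0 0" --pt "-1 -0.15 0.08 6 0 0 0" --pt "-1 -0.15 0.08 6 0 0 0"

```text
time: 3.1
position: [0.5905, -0.2535, 0.0053]
tool_rot: [-0.29, 0.957, -0.001, 0.001]
ft_force: [0.1, 0.1, 0.4]
grip_width: 0.0869
```

Call:
carry_out --force 15 --pt "1 0 0 0 0 0 0" --pt "1 0 0 0 0 0 0" --pt "1 0 0 0 0 0 0" --pt "1 0 0 0 0 0 0" --pt "1 0 0 0 0 0 0" --pt "1 0 0 0 0 0 0"

```text
time: 3.7
position: [0.5899, -0.2526, 0.0044]
tool_rot: [-0.29, 0.957, -0.0, 0.0]
ft_force: [-0.4, 0.4, -0.0]
grip_width: 0.0472
```

Call:
carry_out --pt "1 0 0 0 0 0 0" --pt "1 0 0 0 0 0 0" --pt "1 0 0 0 0 0 0" --pt "1 0 0 0 0 0 0"

```text
time: 4.1
position: [0.5898, -0.2527, 0.0042]
tool_rot: [-0.29, 0.957, 0.0, -0.0]
ft_force: [-0.6, -0.5, 0.8]
grip_width: 0.0337
```

Call:
carry_out --pt "1 0 0 -0.2 0 0 0" --pt "1 0 0 -0.6 0 0 0" --pt "1 0 0 -1.2 0 0 0" --pt "1 0 0 -1.8 0 0 0" --pt "1 0 0 -2.4 0 0 0" --pt "1 0 0 -2.4 0 0 0"

```text
time: 4.7
position: [0.5919, -0.2539, 0.0679]
tool_rot: [-0.29, 0.957, -0.002, 0.002]
ft_force: [0.1, -0.3, -0.1]
grip_width: 0.0339
```

```bash
python3 - <<'E'
from meas import *
go(.4558,-.292,.06,-70)
snap('wrist','w3');snap('side','s3')
E
```

```text
t 4.70 pos [ 0.5919 -0.2539  0.0679] yaw -146.3 w 0.0339 -> shift [5.38 1.76 0.29] rot [ -0.4  -0.1 -76.3] rows>= 9.0
```

View pics/w3.png

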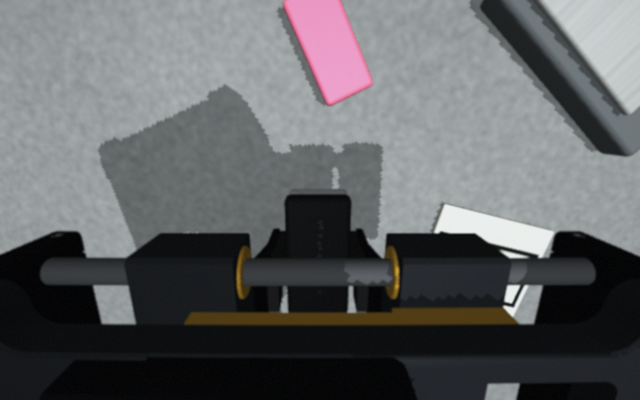

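The tin is held at 34 mm width. Next I'll stop just short of the oblong card so the wrist camera can see it.

```bash
python3 - <<'E'
from meas import *
go(.378,-.322,.13,-70)
E
```

```text
t 4.80 pos [ 0.5903 -0.2529  0.0653] yaw -146.3 w 0.0341 -> shift [ 8.59  2.41 -2.6 ] rot [ -0.1  -0.  -76.3] rows>= 9.0
```

Call:
carry_out --pt "1 0.5 0.2 -0.6 0 0 -4" --pt "1 1.6 0.5 -1.2 0 0 -12" --pt "1 2.8 0.8 -1.8 0 0 -20" --pt "1 4 1.1 -2.3 0 0 -28" --pt "1 5.2 1.4 -2.6 0 0 -36" --pt "1 6.4 1.8 -2.6 0 0 -44" --pt "1 7.6 2.1 -2.6 0 0 -52" --pt "1 8.3 2.3 -2.6 0 0 -60"

```text
time: 5.6
position: [0.383, -0.3199, 0.1288]
tool_rot: [0.731, -0.682, -0.001, -0.0]
ft_force: [-0.0, -0.9, -0.9]
grip_width: 0.0337
```

Call:
carry_out --pt "1 0 0 0 0 0 -8" --pt "1 0 0 0 0 0 -16" --pt "1 0 0 0 0 0 -16" --pt "1 0 0 0 0 0 -16" --pt "1 0 0 0 0 0 -16"

```text
time: 6.1
position: [0.3855, -0.3199, 0.1291]
tool_rot: [0.817, -0.576, -0.0, -0.0]
ft_force: [0.4, -0.2, -0.7]
grip_width: 0.034
```

```bash
python3 - <<'E'
from meas import *
snap('wrist','w4');ci=camera_info('wrist')
go(.378,-.322,.13,-70)
p=R.from_quat(ci['rotation']).inv().apply(np.array([.4558,-.292,.005])-ci['origin']); print(ci['mtx']@(p/p[2]))
E
```

```text
t 6.15 pos [ 0.3855 -0.3199  0.1291] yaw -70.3 w 0.0337 -> shift [-0.02  0.31 -0.04] rot [ 0.   0.  -0.3] rows>= 1.0
[314.41730209 114.9560683    1.        ]
```

View pics/w4.png

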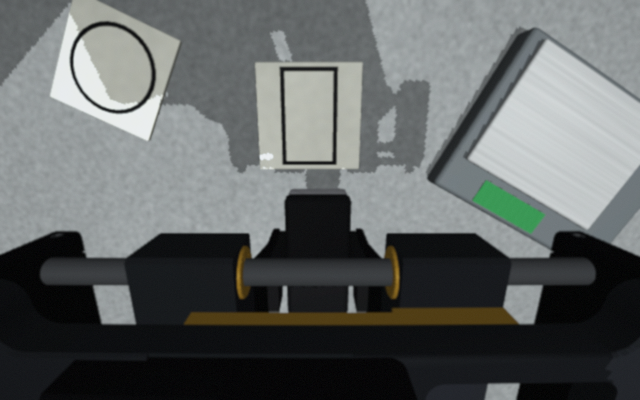

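The oblong outline is clear at (115,308) and nearly aligned with the held tin.

```bash
python3 - <<'E'
from meas import *
im=cv2.imread('pics/wrist%s.png'%'') if 0 else cv2.imread('pics/w4.png')[:,:,::-1].copy(); ci=camera_info('wrist')
r=rect(card(im,ci,(115,308),w=54));print(r)
yaw=r[2]-90
go(*r[0],.05,yaw); go(*r[0],.0105,yaw)
print(rect(card(im,ci,(66,112),w=60)))
E
```

```text
(array([ 0.4521, -0.2876]), array([87.8, 52.4]), 19.6)
t 6.15 pos [ 0.3855 -0.3199  0.1291] yaw -70.3 w 0.0337 -> shift [-0.32 -2.94  3.16] rot [0.  0.  0.1] rows>= 3.0
t 6.15 pos [ 0.3855 -0.3199  0.1291] yaw -70.3 w 0.0337 -> shift [-0.32 -2.94  4.74] rot [0.  0.  0.1] rows>= 3.0
(array([ 0.433 , -0.1068]), array([77.8, 77.8]), 11.9)
```

View pics/m_308.png

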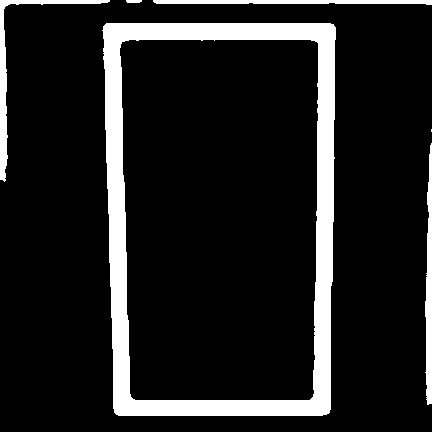

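Call:
carry_out --pt "1 -0.1 -0.8 0.4 0 0 0" --pt "1 -0.2 -1.8 1 0 0 0" --pt "1 -0.3 -2.7 2 0 0 0" --pt "1 -0.32 -2.94 3 0 0 0" --pt "1 -0.32 -2.94 3.7 0 0 0" --pt "1 -0.32 -2.94 4.2 0 0 0" --pt "1 -0.32 -2.94 4.4 0 0 0" --pt "1 -0.32 -2.94 4.4 0 0 0"

```text
time: 6.95
position: [0.4516, -0.2877, 0.0189]
tool_rot: [0.818, -0.576, -0.0, -0.0]
ft_force: [0.9, -0.2, -0.2]
grip_width: 0.0336
```

```bash
python3 - <<'E'
from meas import *
go(.4521,-.2876,.0094,-70.4)
E
```

```text
t 6.95 pos [ 0.4516 -0.2877  0.0189] yaw -70.3 w 0.0336 -> shift [ 0.   -0.02  0.38] rot [0.  0.1 0.1] rows>= 1.0
```

Call:
carry_out --pt "1 0 0 0.12 0 0 0" --pt "1 0 0 0.24 0 0 0" --pt "1 0 0 0.34 0 0 0" --pt "1 0 0 0.38 0 0 0" --pt "1 0 0 0.38 0 0 0" --pt "1 0 0 0.38 0 0 0"

```text
time: 7.55
position: [0.4519, -0.2878, 0.0099]
tool_rot: [0.818, -0.575, 0.0, 0.0]
ft_force: [-0.4, -0.2, -1.1]
grip_width: 0.0343
```

Call:
carry_out --pt "0 0 0 0 0 0 0" --pt "-0.5 0 0 0 0 0 0" --pt "-1 0 0 0 0 0 0" --pt "-1 0 0 0 0 0 0" --pt "-1 0 0 0 0 0 0" --pt "-1 0 0 -0.6 0 0 0" --pt "-1 0 0 -2 0 0 0" --pt "-1 0 0 -3.5 0 0 0"

```text
time: 8.35
position: [0.4511, -0.2871, 0.0973]
tool_rot: [0.818, -0.575, -0.002, -0.0]
ft_force: [-0.4, -0.1, 0.2]
grip_width: 0.085
```

```bash
python3 - <<'E'
from meas import *
go(.52,-.115,.16,-24.5)
E
```

```text
t 8.35 pos [ 0.4511 -0.2871  0.0973] yaw -70.3 w 0.0850 -> shift [-5.56 -4.91 -2.5 ] rot [  0.    0.2 -45.8] rows>= 6.0
```

```bash
python3 - <<'E'
from meas import *
snap('wrist','w5')
go(.598,-.081,.155,-24.5)
E
```

```text
t 8.40 pos [ 0.4542 -0.2897  0.1033] yaw -70.2 w 0.0858 -> shift [-5.9  -8.24 -2.08] rot [ -0.   -0.5 -45.7] rows>= 6.0
```

View pics/w5.png

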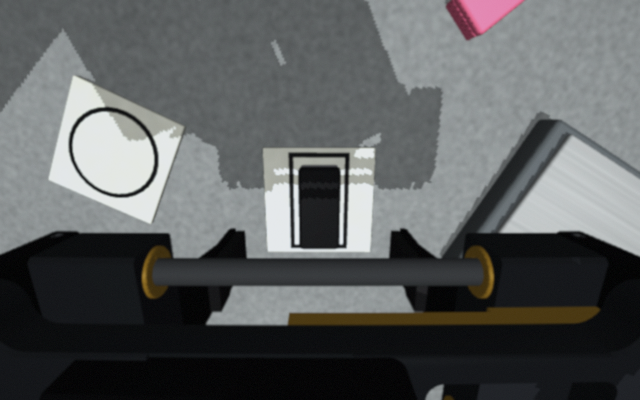

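The oblong tin stands inside its outline at (205,320). The apparent offset towards the near side may be parallax, so I'll verify it from the top later. The square tin is next.

Call:
carry_out --pt "-1 -0.6 -0.8 -0.5 0 0 -4" --pt "-1 -1.6 -2.2 -1 0 0 -12" --pt "-1 -2.6 -3.6 -1.6 0 0 -20" --pt "-1 -3.6 -5 -2 0 0 -28" --pt "-1 -4.6 -6.4 -2.1 0 0 -36" --pt "-1 -5.4 -7.6 -2.1 0 0 -42" --pt "-1 -5.9 -8.24 -2.1 0 0 -45.7" --pt "-1 -5.9 -8.24 -2.1 0 0 -45.7"

```text
time: 9.2
position: [0.5971, -0.0767, 0.1497]
tool_rot: [0.978, -0.211, 0.0, -0.0]
ft_force: [-0.0, 0.5, -0.9]
grip_width: 0.087
```

Call:
carry_out --pt "-1 0 0 0 0 0 0" --pt "-1 0 0 0 0 0 0" --pt "-1 0 0 0 0 0 0"

```text
time: 9.5
position: [0.5953, -0.0805, 0.1497]
tool_rot: [0.977, -0.214, -0.0, 0.0]
ft_force: [-0.3, 0.4, 0.2]
grip_width: 0.087
```

```bash
cat >> meas.py <<'E'
def px(ci,p):
    p=R.from_quat(ci['rotation']).inv().apply(np.array(p)-ci['origin']); q=ci['mtx']@(p/p[2]); return q[1],q[0]
E
python3 - <<'E'
from meas import *
im,_=snap('wrist','w6');ci=camera_info('wrist')
c=px(ci,[.598,-.081,.024]);print(c)
r=rect(lid(im,ci,c,.024,w=45));print(r)
go(*r[0],.004,-24.5)
E
```

```text
(np.float64(193.05024638872533), np.float64(320.04280355307844))
(array([ 0.5988, -0.0793]), array([47.8, 47.3]), -24.7)
t 9.55 pos [ 0.5954 -0.0805  0.1498] yaw -24.7 w 0.0870 -> shift [ 0.11 -0.1   5.83] rot [ 0.   0.  -0.2] rows>= 3.0
```

View pics/w6.png

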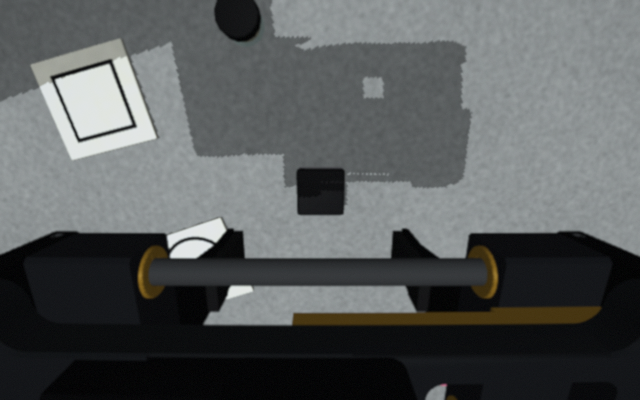

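The square tin at (191,320) is aligned with the jaws. The square card shows at (100,95), so I'll measure it from this picture too.

Call:
carry_out --pt "-1 0.1 -0.1 1 0 0 0" --pt "-1 0.11 -0.1 2.3 0 0 0" --pt "-1 0.11 -0.1 3.6 0 0 0" --pt "-1 0.11 -0.1 4.8 0 0 0" --pt "-1 0.11 -0.1 5.5 0 0 0" --pt "-1 0.11 -0.1 5.83 0 0 0" --pt "-1 0.11 -0.1 5.83 0 0 0" --pt "0 0.11 -0.1 5.83 0 0 0"

```text
time: 10.35
position: [0.6001, -0.0788, 0.0048]
tool_rot: [0.977, -0.213, 0.001, 0.0]
ft_force: [-0.1, -0.2, -0.7]
grip_width: 0.0837
```

Call:
carry_out --pt "1 0 0 0 0 0 0" --pt "1 0 0 0 0 0 0" --pt "1 0 0 0 0 0 0" --pt "1 0 0 0 0 0 0" --pt "1 0 0 0 0 0 0" --pt "1 0 0 0 0 0 0"

```text
time: 10.95
position: [0.5996, -0.0782, 0.0043]
tool_rot: [0.977, -0.213, 0.0, 0.0]
ft_force: [-0.1, -0.3, 2.9]
grip_width: 0.0475
```

```bash
python3 - <<'E'
from meas import *
go(.4324,.0918,.1,-11.3)
E
```

```text
t 10.95 pos [ 0.5996 -0.0782  0.0043] yaw -24.6 w 0.0475 -> shift [-8.91 -3.4  -3.83] rot [ -0.   -0.  -13.3] rows>= 6.0
```

```bash
python3 - <<'E'
from meas import *
go(.416,.009,.13,-11.3)
E
```

```text
t 10.95 pos [ 0.5996 -0.0782  0.0043] yaw -24.6 w 0.0475 -> shift [-8.13 -0.12 -5.03] rot [ -0.   -0.  -13.3] rows>= 5.0
```

Call:
carry_out --pt "1 0 0 -0.3 0 0 0" --pt "1 0 0 -1 0 0 0" --pt "1 -0.3 0 -2 0 0 0" --pt "1 -1.2 0 -3 0 0 -2" --pt "1 -2.4 0 -4 0 0 -4" --pt "1 -3.8 0 -4.7 0 0 -7" --pt "1 -5.2 0 -5 0 0 -10" --pt "1 -6.4 0 -5 0 0 -13.3"

```text
time: 11.75
position: [0.4528, -0.0111, 0.1306]
tool_rot: [0.995, -0.097, 0.001, 0.0]
ft_force: [-0.0, 0.7, -0.9]
grip_width: 0.048
```

```bash
python3 - <<'E'
from meas import *
go(.416,.009,.13,-11.3)
E
```

```text
t 11.75 pos [ 0.4528 -0.0111  0.1306] yaw -11.1 w 0.0480 -> shift [-1.6  -0.5   0.02] rot [ 0.  -0.1  0.2] rows>= 1.0
```

Call:
carry_out --pt "1 -0.8 -0.2 0 0 0 0" --pt "1 -1.4 -0.4 0 0 0 0" --pt "1 -1.6 -0.5 0 0 0 0" --pt "1 -1.6 -0.5 0 0 0 0" --pt "1 -1.6 -0.5 0 0 0 0"

```text
time: 12.25
position: [0.4186, 0.0079, 0.1293]
tool_rot: [0.995, -0.098, 0.001, 0.0]
ft_force: [-0.7, -0.9, -1.1]
grip_width: 0.0482
```

```bash
python3 - <<'E'
from meas import *
im,_=snap('wrist','w7');ci=camera_info('wrist')
c=px(ci,[.4324,.0918,.005]);print(c)
r=rect(card(im,ci,c,w=56));print(r)
go(*r[0],.02,-11.3)
E
```

```text
(np.float64(104.12757373211197), np.float64(313.8502628023885))
(array([0.4312, 0.0931]), array([66.4, 66.1]), -11.6)
t 12.30 pos [0.4188 0.0078 0.1292] yaw -11.3 w 0.0476 -> shift [-0.19 -3.44  4.37] rot [ 0.  -0.1  0. ] rows>= 3.0
```

View pics/w7.png

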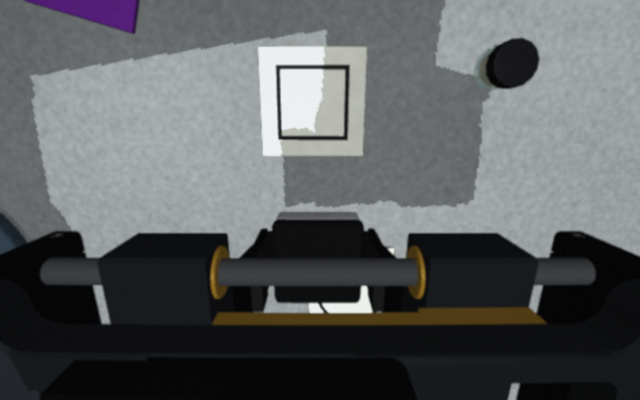

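The square outline at (102,313) is aligned with the held tin, and its measured 66.4 mm matches the expected 66 mm.

Call:
carry_out --pt "1 0 -0.8 0.4 0 0 0" --pt "1 -0.1 -1.9 1 0 0 0" --pt "1 -0.19 -3 2 0 0 0" --pt "1 -0.19 -3.44 3 0 0 0" --pt "1 -0.19 -3.44 3.7 0 0 0" --pt "1 -0.19 -3.44 4.2 0 0 0" --pt "1 -0.19 -3.44 4.35 0 0 0" --pt "1 -0.19 -3.44 4.35 0 0 0"

```text
time: 13.1
position: [0.4299, 0.0934, 0.0197]
tool_rot: [0.995, -0.098, -0.0, 0.0]
ft_force: [0.0, -0.9, -0.2]
grip_width: 0.0477
```

```bash
python3 - <<'E'
from meas import *
go(.4312,.0931,.0094,-11.5)
E
```

```text
t 13.10 pos [0.4299 0.0934 0.0197] yaw -11.3 w 0.0477 -> shift [0.05 0.   0.41] rot [0.  0.  0.2] rows>= 1.0
```

Call:
carry_out --pt "1 0.05 0 0.12 0 0 0" --pt "1 0.05 0 0.24 0 0 0" --pt "1 0.05 0 0.36 0 0 0" --pt "1 0.05 0 0.4 0 0 0" --pt "1 0.05 0 0.4 0 0 0" --pt "1 0.05 0 0.4 0 0 0"

```text
time: 13.7
position: [0.4305, 0.0934, 0.0104]
tool_rot: [0.995, -0.098, 0.0, -0.0]
ft_force: [1.0, 0.9, -1.0]
grip_width: 0.0477
```

Call:
carry_out --pt "0 0 0 0 0 0 0" --pt "-0.5 0 0 0 0 0 0" --pt "-1 0 0 0 0 0 0" --pt "-1 0 0 0 0 0 0" --pt "-1 0 0 0 0 0 0" --pt "-1 0 0 -0.6 0 0 0" --pt "-1 0 0 -2 0 0 0" --pt "-1 0 0 -3.5 0 0 0"

```text
time: 14.5
position: [0.4296, 0.0934, 0.098]
tool_rot: [0.995, -0.098, -0.002, 0.0]
ft_force: [0.4, -0.3, -0.4]
grip_width: 0.0859
```

```bash
python3 - <<'E'
from meas import *
go(.598,.0897,.155,-11.5)
E
```

```text
t 14.50 pos [0.4296 0.0934 0.098 ] yaw -11.3 w 0.0859 -> shift [ 6.63 -1.17 -2.3 ] rot [0.  0.2 0.2] rows>= 4.0
```

Call:
carry_out --pt "-1 0.8 -0.1 -0.8 0 0 0" --pt "-1 2.2 -0.4 -1.6 0 0 0" --pt "-1 3.8 -0.7 -2.2 0 0 0" --pt "-1 5.4 -1 -2.2 0 0 0" --pt "-1 6.6 -1.17 -2.2 0 0 0" --pt "-1 6.6 -1.17 -2.2 0 0 0" --pt "-1 6.6 -1.17 -2.2 0 0 0" --pt "-1 6.6 -1.17 -2.2 0 0 0"

```text
time: 15.3
position: [0.5961, 0.09, 0.1521]
tool_rot: [0.995, -0.098, -0.002, 0.0]
ft_force: [-0.3, 1.0, 0.1]
grip_width: 0.0868
```

```bash
python3 - <<'E'
from meas import *
im,_=snap('wrist','w8');ci=camera_info('wrist')
c=px(ci,[.598,.0897,.034]);print(c)
P=lid(im,ci,c,.034,w=42); r=rect(P);print(r)
go(*r[0],.007,-11.3)
E
```

```text
(np.float64(195.45821186761853), np.float64(319.7549200919817))
(array([0.5993, 0.0925]), array([38.1, 36.8]), -79.0)
t 15.35 pos [0.5962 0.0901 0.1523] yaw -11.2 w 0.0869 -> shift [ 0.12 -0.12  5.81] rot [0.  0.2 0.1] rows>= 3.0
```

View pics/w8.png

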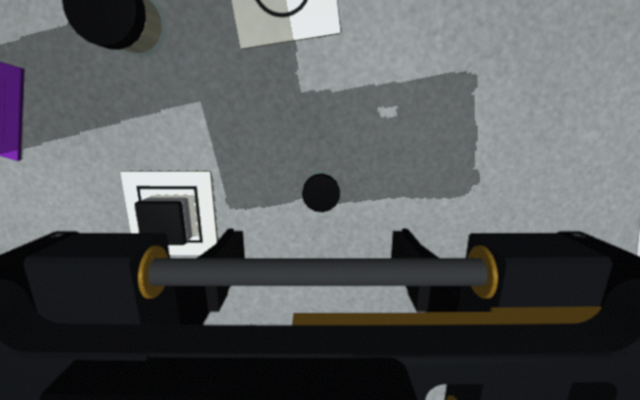

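The small jar is at (193,321) and the square tin stands on its card at (220,165). Descending.

Call:
carry_out --pt "-1 0.1 -0.08 1 0 0 0" --pt "-1 0.11 -0.08 2.3 0 0 0" --pt "-1 0.11 -0.08 3.6 0 0 0" --pt "-1 0.11 -0.08 4.8 0 0 0" --pt "-1 0.11 -0.08 5.5 0 0 0" --pt "-1 0.11 -0.08 5.8 0 0 0" --pt "-1 0.11 -0.08 5.8 0 0 0" --pt "0 0.11 -0.08 5.8 0 0 0"

```text
time: 16.15
position: [0.6015, 0.0914, 0.0087]
tool_rot: [0.995, -0.098, 0.001, -0.0]
ft_force: [-0.1, 0.5, 1.2]
grip_width: 0.0842
```

Call:
carry_out --pt "1 0 0 0 0 0 0" --pt "1 0 0 0 0 0 0" --pt "1 0 0 0 0 0 0" --pt "1 0 0 0 0 0 0" --pt "1 0 0 0 0 0 0" --pt "1 0 0 0 0 0 0" --pt "1 0 0 0 0 0 0"

```text
time: 16.85
position: [0.601, 0.0913, 0.0078]
tool_rot: [0.995, -0.098, -0.0, 0.0]
ft_force: [-0.9, 0.2, 1.1]
grip_width: 0.0378
```

```bash
python3 - <<'E'
from meas import *
go(.586,.198,.13,-11.2)
E
```

```text
t 16.85 pos [0.601  0.0913 0.0078] yaw -11.3 w 0.0378 -> shift [-1.42 -4.07 -4.89] rot [ 0.   0.  -0.1] rows>= 4.0
```

Call:
carry_out --pt "1 0 0 -0.3 0 0 0" --pt "1 0 0 -1 0 0 0" --pt "1 -0.2 -0.5 -2.2 0 0 0" --pt "1 -0.5 -1.5 -3.4 0 0 0" --pt "1 -1 -2.7 -4.4 0 0 0" --pt "1 -1.3 -3.7 -4.9 0 0 0" --pt "1 -1.4 -4.05 -4.9 0 0 0" --pt "1 -1.4 -4.05 -4.9 0 0 0"

```text
time: 17.65
position: [0.5862, 0.1983, 0.1304]
tool_rot: [0.995, -0.097, 0.0, 0.0]
ft_force: [0.5, -0.6, -0.2]
grip_width: 0.0373
```

Call:
carry_out --pt "1 0 0 0 0 0 0" --pt "1 0 0 0 0 0 0" --pt "1 0 0 0 0 0 0"

```text
time: 17.95
position: [0.5865, 0.1961, 0.1293]
tool_rot: [0.995, -0.099, -0.001, 0.0]
ft_force: [0.0, -0.9, 0.5]
grip_width: 0.0373
```

```bash
python3 - <<'E'
from meas import *
im,_=snap('wrist','w9');ci=camera_info('wrist')
c=px(ci,[.602,.2832,.005]);print(c)
r=rect(card(im,ci,c,w=52));print(r)
go(*r[0],.022,-11.3)
E
```

```text
(np.float64(100.30699037867285), np.float64(315.51581696401325))
(array([0.6005, 0.2847]), array([55.9, 55.8]), -10.1)
t 18.00 pos [0.5865 0.1962 0.1295] yaw -11.3 w 0.0372 -> shift [-0.14 -3.58  4.3 ] rot [ 0.   0.1 -0. ] rows>= 3.0
```

View pics/w9.png

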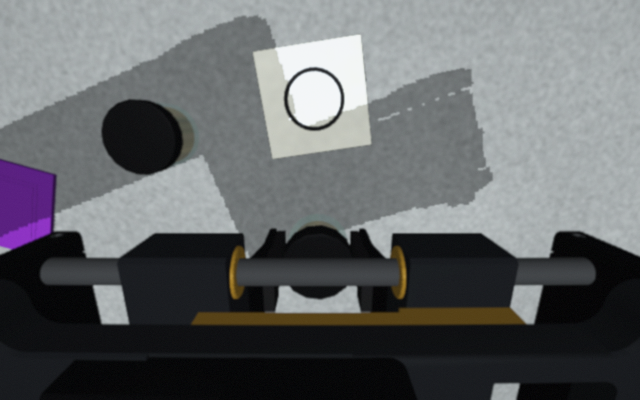

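The small outline at (98,314) measures 55.9 mm against 56 expected. Lowering.

Call:
carry_out --pt "1 0 -0.8 0.4 0 0 0" --pt "1 -0.1 -1.9 1 0 0 0" --pt "1 -0.14 -3 2 0 0 0" --pt "1 -0.14 -3.58 3 0 0 0" --pt "1 -0.14 -3.58 3.7 0 0 0" --pt "1 -0.14 -3.58 4.2 0 0 0" --pt "1 -0.14 -3.58 4.3 0 0 0" --pt "1 -0.14 -3.58 4.3 0 0 0"

```text
time: 18.8
position: [0.6008, 0.2852, 0.0225]
tool_rot: [0.995, -0.099, -0.0, 0.0]
ft_force: [0.0, -0.4, 0.0]
grip_width: 0.0378
```

```bash
python3 - <<'E'
from meas import *
go(.6005,.2847,.013,-11.3)
E
```

```text
t 18.80 pos [0.6008 0.2852 0.0225] yaw -11.3 w 0.0378 -> shift [-0.01  0.02  0.38] rot [ 0.  0. -0.] rows>= 1.0
```

Call:
carry_out --pt "1 0 0 0.12 0 0 0" --pt "1 0 0 0.24 0 0 0" --pt "1 0 0 0.35 0 0 0" --pt "1 0 0 0.38 0 0 0" --pt "1 0 0 0.38 0 0 0" --pt "1 0 0 0.38 0 0 0"

```text
time: 19.4
position: [0.6008, 0.2859, 0.0134]
tool_rot: [0.995, -0.098, 0.0, -0.0]
ft_force: [0.7, -0.5, -0.5]
grip_width: 0.0375
```

Call:
carry_out --pt "0 0 0 0 0 0 0" --pt "-0.5 0 0 0 0 0 0" --pt "-1 0 0 0 0 0 0" --pt "-1 0 0 0 0 0 0" --pt "-1 0 0 0 0 0 0" --pt "-1 0 0 -0.6 0 0 0" --pt "-1 0 0 -2 0 0 0" --pt "-1 0 0 -3.5 0 0 0"

```text
time: 20.2
position: [0.5999, 0.2856, 0.1016]
tool_rot: [0.995, -0.098, -0.001, 0.0]
ft_force: [0.0, 0.2, -0.0]
grip_width: 0.0852
```

```bash
python3 - <<'E'
from meas import *
go(.457,.277,.16,-11.3)
E
```

```text
t 20.20 pos [0.5999 0.2856 0.1016] yaw -11.3 w 0.0852 -> shift [-5.54  1.46 -2.32] rot [0.1 0.1 0. ] rows>= 4.0
```

Call:
carry_out --pt "-1 -0.5 0.1 -1 0 0 0" --pt "-1 -1.6 0.4 -2 0 0 0" --pt "-1 -3 0.8 -2.3 0 0 0" --pt "-1 -4.4 1.2 -2.3 0 0 0" --pt "-1 -5.5 1.46 -2.3 0 0 0" --pt "-1 -5.5 1.46 -2.3 0 0 0" --pt "-1 -5.5 1.46 -2.3 0 0 0" --pt "-1 -5.5 1.46 -2.3 0 0 0"

```text
time: 21.0
position: [0.4605, 0.2773, 0.1592]
tool_rot: [0.995, -0.098, 0.001, -0.001]
ft_force: [-0.2, 0.3, -0.4]
grip_width: 0.0871
```

```bash
python3 - <<'E'
from meas import *
im,_=snap('wrist','w10');ci=camera_info('wrist')
c=px(ci,[.457,.277,.052]);print(c)
P=lid(im,ci,c,.052,w=55); r=rect(P);print(r)
go(*r[0],.014,-11.3)
E
```

```text
(np.float64(199.5873607883253), np.float64(313.6727166209682))
(array([0.4574, 0.2818]), array([59.6, 59. ]), 39.7)
t 21.05 pos [0.4605 0.2772 0.1589] yaw -11.3 w 0.0870 -> shift [-0.17 -0.15  5.8 ] rot [-0.1 -0.1  0. ] rows>= 3.0
```

View pics/w10.png

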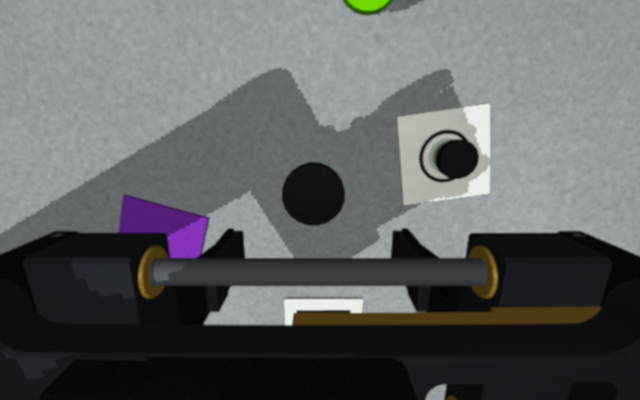

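The large jar is at (193,314), and the small jar stands inside its circle at (160,455).

Call:
carry_out --force 20 --pt "-1 -0.1 -0.1 1 0 0 0" --pt "-1 -0.17 -0.12 2.3 0 0 0" --pt "-1 -0.17 -0.12 3.6 0 0 0" --pt "-1 -0.17 -0.12 4.8 0 0 0" --pt "-1 -0.17 -0.12 5.5 0 0 0" --pt "-1 -0.17 -0.12 5.8 0 0 0" --pt "-1 -0.17 -0.12 5.8 0 0 0" --pt "0 -0.17 -0.12 5.8 0 0 0"

```text
time: 21.85
position: [0.4562, 0.2809, 0.0138]
tool_rot: [0.995, -0.098, 0.001, -0.0]
ft_force: [0.2, -0.7, -0.1]
grip_width: 0.0839
```

Call:
carry_out --force 20 --pt "1 0 0 0 0 0 0" --pt "1 0 0 0 0 0 0" --pt "1 0 0 0 0 0 0" --pt "1 0 0 0 0 0 0" --pt "1 0 0 0 0 0 0" --pt "1 0 0 0 0 0 0" --pt "1 0 0 0 0 0 0"

```text
time: 22.55
position: [0.456, 0.281, 0.0141]
tool_rot: [0.995, -0.098, 0.001, -0.0]
ft_force: [0.6, -0.7, 6.2]
grip_width: 0.0595
```

```bash
python3 - <<'E'
from meas import *
go(.434,.277,.16,-11.3)
go(.36,-.18,.15,-70)
E
```

```text
t 22.55 pos [0.456  0.281  0.0141] yaw -11.3 w 0.0595 -> shift [-0.82  0.32 -5.84] rot [-0.1 -0.1  0. ] rows>= 3.0
t 22.55 pos [0.456  0.281  0.0141] yaw -11.3 w 0.0595 -> shift [-0.16 18.83 -5.46] rot [-0.1 -0.1 58.7] rows>= 10.0
```

Call:
carry_out --pt "1 0 0 -0.3 0 0 0" --pt "1 0 0 -1 0 0 0" --pt "1 0 0 -2.2 0 0 0" --pt "1 0 0.2 -3.4 0 0 0" --pt "1 0 1 -4.3 0 0 0" --pt "1 0 2.2 -4.6 0 0 0" --pt "1 0 3.6 -4.6 0 0 0" --pt "1 0 5 -4.6 0 0 0"

```text
time: 23.35
position: [0.4297, 0.1573, 0.1288]
tool_rot: [0.995, -0.097, -0.0, 0.0]
ft_force: [-0.1, 0.4, -2.8]
grip_width: 0.0597
```

```bash
python3 - <<'E'
from meas import *
go(.4335,-.1075,.13,-11.3)
E
```

```text
t 23.35 pos [0.4297 0.1573 0.1288] yaw -11.2 w 0.0597 -> shift [ 2.2  10.36 -0.05] rot [0.  0.  0.1] rows>= 6.0
```

Call:
carry_out --pt "1 0.2 1.4 0 0 0 0" --pt "1 0.5 2.8 0 0 0 0" --pt "1 0.8 4.2 0 0 0 0" --pt "1 1.1 5.6 0 0 0 0" --pt "1 1.5 7 0 0 0 0" --pt "1 1.8 8.4 0 0 0 0" --pt "1 2.1 9.6 0 0 0 0" --pt "1 2.2 10.3 0 0 0 0"

```text
time: 24.15
position: [0.4345, -0.1074, 0.1283]
tool_rot: [0.995, -0.099, 0.0, 0.0]
ft_force: [-0.7, 0.6, -1.4]
grip_width: 0.0595
```

Call:
carry_out --pt "1 0 0 0 0 0 0" --pt "1 0 0 0 0 0 0" --pt "1 0 0 0 0 0 0"

```text
time: 24.45
position: [0.4336, -0.1039, 0.1282]
tool_rot: [0.995, -0.098, -0.001, -0.0]
ft_force: [-0.2, 0.0, -1.4]
grip_width: 0.0594
```

```bash
python3 - <<'E'
from meas import *
go(.4335,-.1075,.03,-11.3)
E
```

```text
t 24.45 pos [ 0.4336 -0.1039  0.1282] yaw -11.2 w 0.0594 -> shift [0.03 0.14 3.93] rot [-0.   0.1  0.1] rows>= 2.0
```

Call:
carry_out --pt "1 0 0.1 0.6 0 0 0" --pt "1 0 0.14 1.4 0 0 0" --pt "1 0 0.14 2.4 0 0 0" --pt "1 0 0.14 3.3 0 0 0" --pt "1 0 0.14 3.9 0 0 0" --pt "1 0 0.14 3.9 0 0 0" --pt "1 0 0.14 3.9 0 0 0"

```text
time: 25.15
position: [0.4335, -0.1076, 0.0309]
tool_rot: [0.995, -0.097, -0.0, -0.0]
ft_force: [0.2, 0.1, -1.5]
grip_width: 0.0597
```

```bash
python3 - <<'E'
from meas import *
go(.4335,-.1075,.0192,-11.3)
E
```

```text
t 25.15 pos [ 0.4335 -0.1076  0.0309] yaw -11.2 w 0.0597 -> shift [-0.   -0.01  0.47] rot [-0.   0.1  0.1] rows>= 1.0
```

Call:
carry_out --pt "1 0 0 0.15 0 0 0" --pt "1 0 0 0.3 0 0 0" --pt "1 0 0 0.42 0 0 0" --pt "1 0 0 0.47 0 0 0" --pt "1 0 0 0.47 0 0 0" --pt "1 0 0 0.47 0 0 0"

```text
time: 25.75
position: [0.4337, -0.1087, 0.0191]
tool_rot: [0.995, -0.098, 0.0, 0.0]
ft_force: [0.4, -0.1, -1.3]
grip_width: 0.0594
```

Call:
carry_out --pt "0 0 0 0 0 0 0" --pt "-0.5 0 0 0 0 0 0" --pt "-1 0 0 0 0 0 0" --pt "-1 0 0 0 0 0 0" --pt "-1 0 0 0 0 0 0" --pt "-1 0 0 -0.6 0 0 0" --pt "-1 0 0 -2 0 0 0" --pt "-1 0 0 -3.5 0 0 0"

```text
time: 26.55
position: [0.4328, -0.1082, 0.1068]
tool_rot: [0.995, -0.098, -0.001, -0.001]
ft_force: [1.0, -0.1, -0.0]
grip_width: 0.0866
```

Call:
carry_out --pt "-1 0 0 -1.5 0 0 0" --pt "-1 0 0 -3 0 0 0" --pt "-1 0 0 -4 0 0 0"

```text
time: 26.85
position: [0.4342, -0.1088, 0.2091]
tool_rot: [0.995, -0.098, 0.002, 0.001]
ft_force: [0.3, -0.4, -0.4]
grip_width: 0.0873
```

```bash
python3 - <<'E'
from meas import *
snap('side','s11')
go(.27,-.56,.22,-64)
E
```

```text
t 26.90 pos [ 0.4361 -0.1097  0.2119] yaw -11.2 w 0.0869 -> shift [-3.   18.96 -0.3 ] rot [-0.1 -0.6 52.8] rows>= 10.0
```

View pics/s11.png

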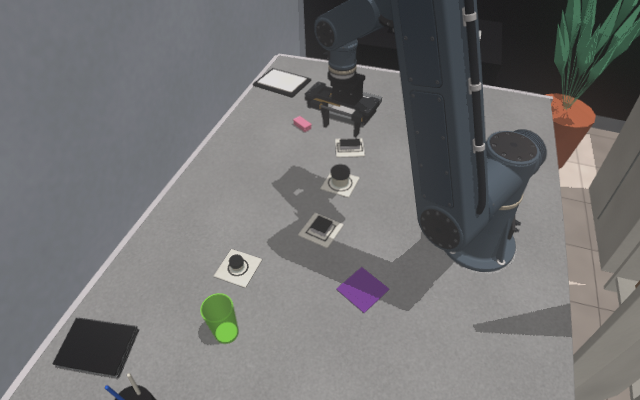

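The side view shows all four standing on their cards, with the tumbler and scale in place. I'll back the arm away and check from the top.

Call:
carry_out --pt "-1 -0.2 1.5 0 0 0 6" --pt "-1 -0.5 3.3 0 0 0 13" --pt "-1 -0.8 5.2 0 0 0 20" --pt "-1 -1.1 7.1 0 0 0 27" --pt "-1 -1.4 9 0 0 0 34" --pt "-1 -1.7 10.9 0 0 0 41" --pt "-1 -2 12.8 0 0 0 48" --pt "-1 -2.3 14.6 0 0 0 52.8"

```text
time: 27.7
position: [0.3047, -0.4569, 0.2059]
tool_rot: [0.846, -0.532, -0.0, -0.0]
ft_force: [1.3, 0.6, 0.8]
grip_width: 0.0868
```

```bash
python3 -c "
from h import *
go(.24,-.58,.22,-64)"
```

```text
t 27.70 pos [ 0.3047 -0.4569  0.2059] yaw -64.3 w 0.0868 -> shift [ 3.32  4.47 -0.57] rot [-0.   0.  -0.3] rows>= 3.0
```

Call:
carry_out --pt "-1 0.7 1 0 0 0 0" --pt "-1 1.6 2.2 0 0 0 0" --pt "-1 2.6 3.5 0 0 0 0" --pt "-1 3.3 4.5 0 0 0 0" --pt "-1 3.3 4.5 0 0 0 0" --pt "-1 3.3 4.5 0 0 0 0"

```text
time: 28.3
position: [0.2403, -0.5783, 0.2054]
tool_rot: [0.847, -0.531, -0.001, -0.001]
ft_force: [0.1, 0.4, -0.5]
grip_width: 0.0868
```

```bash
python3 - <<'E'
from meas import *
im,d=snap('top','top12')
ci=camera_info('top')
z=.005
for n,w,h in [('small_jar',(.6008,.284),.034),('square_tin',(.4318,.0925),.024),('large_jar',(.4335,-.1075),.052),('oblong_tin',(.453,-.289),.024)]:
    c=px(ci,[*w,h+z])
    P=lid(im,ci,c,h+z,w=16 if h<.05 else 18); print(n,np.round(c,1),rect(P))
for n,h in [('scale',.034),('tumbler',.06)]:
    k=spot_in('top',n)[0]; print(n,k['pixel'])
cv2.imwrite('pics/c12.png',cv2.resize(im[130:250,170:450,::-1],None,fx=2.8,fy=2.8,interpolation=cv2.INTER_CUBIC))
E
```

```text
small_jar [154.2 193.4] (array([0.599 , 0.2819]), array([38.2, 36.7]), -89.2)
square_tin [217.4 262.7] (array([0.4306, 0.0892]), array([47.2, 46.5]), -11.8)
large_jar [216.2 338. ] (array([ 0.4353, -0.1079]), array([61.8, 59.3]), 24.8)
oblong_tin [211.3 404.1] (array([ 0.4526, -0.2885]), array([70.3, 38.1]), 20.1)
scale [198.6, 479.3]
tumbler [170.0, 123.4]
```

View pics/c12.png

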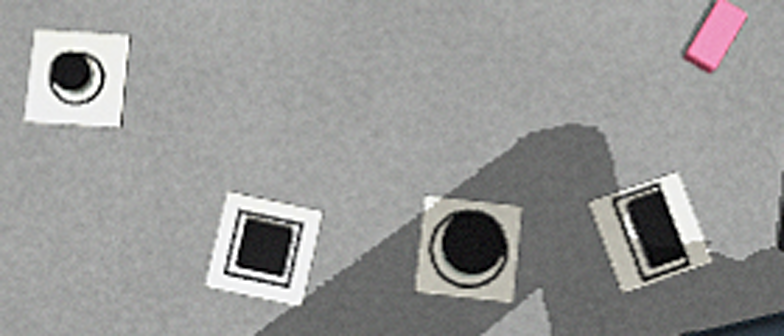

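View pics/top12.png

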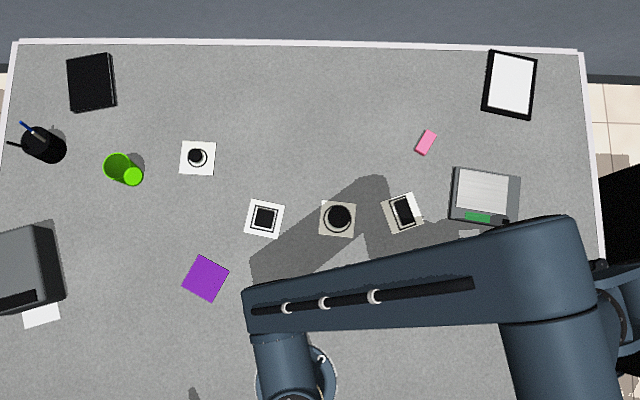

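```bash
python3 - <<'E'
from meas import *
ci=camera_info('top')
q=np.array([[590,203],[678,174],[710,262],[630,291]])/2.8+[170,130]
P=at_z(ci,q,.005);print(P.mean(0))
o=get_obs();print(o['time'],o['grip_width'],np.abs(o['joint_velocities']).max())
hand_in()
E
```

```text
[ 0.45212777 -0.29149879  0.005     ]
28.45 0.08695947576595095 0.007668977377585833
the job is handed in; nothing more can be done
```

All four containers are standing upright on their own white cards, and the job was handed in at about 28 s. Each one was gripped, lowered until its base met the card, then released. The purple card and the pink tin were left alone.

I checked the result from the top camera with the arm backed away. Each offset is the container's centre from its card's centre:

| Container | Offset | Turn relative to outline |
|---|---|---|
| small jar | about 3 mm | round, not needed |
| square tin | about 3 mm | under 1° |
| large jar | about 1 mm | round, not needed |
| oblong tin | about 1–3 mm | under 1° |

- **Oblong card:** its centre read about 4 mm differently between the wrist camera and the card's corners in the top view. My first top-view outline fit was spoiled by a shadow edge (68 mm wide instead of 52), so I used the wrist measurement, which matched the printed size.
- **Large jar:** the two cameras also disagreed by about 5 mm on where it stood before I picked it up. All of these differences are inside the 10 mm tolerance.
- **Scale and tumbler:** both look unmoved in the pictures. The detector's tumbler point agrees to about 3 pixels (7–8 mm). Its scale point moved about 7 pixels (roughly 20 mm), but the arm hid a different part of the scale in each picture.

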